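Push the stray jam jar back into the row

TASK

One of the three jam jars stands by itself, out in front of the low wooden rail that holds the other two. Push it across the worktop back into the row, so that it stands upright against the long strip of the rail and against the last jar of the row. Only push it with the fingers, do not lift it or tip it, and leave everything else, the other two jars included, standing where it is.

Things in the scene. Friction and masses are not known exactly. Their poses are not given: they have to be found in the camera images.
- stray_jar: the jam jar to be pushed, standing alone on the worktop: upright round glass jar with a screw lid, 58 mm across, 75 mm high, about 0.3 kg (0.2 to 0.42); slides on the worktop, so push it low (it may tip if pushed above about 30 mm). Origin: centre of its underside; z up. It and the sign can change places
- middle_jar: jam jar of the row that the stray jar shall touch: 57 mm across, 75 mm high, stands against the long strip of the rail, next to the corner jar; loose. Origin: centre of its underside
- corner_jar: jam jar of the row, 58 mm across, 75 mm high, stands in the rail's corner, about 1 mm from the long strip and from the end piece; loose. Origin: centre of its underside
- jar_rail: L-shaped wooden jar rail, fixed to the worktop, 22 mm high. Origin: the inner corner of the L, on the worktop. Its x axis points away from the jars, square to the long strip; the long strip's jar-side face is the plane x = 0 and runs from the corner 260 mm towards -y, 18 mm thick; the end piece reaches 78 mm from the corner towards -x, its jar-side face is y = 0. The row stands at x = -30 mm; the stray jar belongs at about x = -29 mm, y = -145 mm
- sign: bystander: small table sign, black foot 45 x 66 mm with an upright card, 64 mm high; loose. Origin: centre of its underside
- mill: bystander: wooden pepper mill, 52 mm across, 160 mm high; loose. Origin: centre of its underside
- teaspoon: bystander: teaspoon lying flat, 133 mm long along its x axis, 27 mm wide, 11 mm high; loose. Origin: its centre, at its underside
Mind the look-alikes: they are no part of the job. What is shaped like the stray_jar but green, orange or purple is not meant.

How it is judged:
By the outcome, as a careful person would: the job done as asked, in the order asked, and still so for the second after the job is handed in, with the robot touching nothing.
It also fails if it takes over 64 s, if anything falls off the work surface, if the arm or the gripper's body presses on something with over 40 N, if the wrist force passes 120 N, or if a joint passes its speed limit or range.

ROBOT

A 7-joint arm with a two-finger parallel gripper is mounted at the origin on a cart in front of the work surface, level with it; the furniture and walls round the work are solid. World frame = base frame: x ahead of the robot, y to its left, z up, the work surface at z = 0. Lengths are in mm, angles in rad, forces in N, time in s.
With the tool pointing down it reaches from about 400 to 850 mm from the base axis. Payload 10.4 kg.
Tool frame: the origin (TCP) lies midway between the tips of the shut fingers; the grasp point (between the pads) lies 19 mm behind it; z points along the fingers, y is the direction in which the jaws open and shut (so a half turn about z gives the same grasp; the last joint's range is limited). The gripper opens to 87 mm and grips with 3 to 60 N. Pads are 19 mm wide; open, the fingers measure 117 mm over their backs; the gripper's body (75 mm by 190 mm) begins 51 mm behind the grasp point.
Start: joints at [1.149, 0.332, -0.065, 1.46, 0.022, 1.35, -0.088], TCP at [242.719, -575.968, 222.576] pointing down, gripper open.
Joint ranges: [-2.6, 2.6], [-0.5, 2.12], [-1.47, 1.34], [0.16, 2.42], [-1.27, 4.41], [0.06, 2.06], [-2.6, 2.6]. Speed limits (rad/s): [2.22, 2.22, 2.79, 2.79, 3.14, 3.14, 3.14].

INTERFACE

Orientations are given as a unit quaternion [w, x, y, z].
In Python, from station import robot gives the robot as it stands.
- The arm moves only by the shell command python3 -m pendant 'ROWS'. ROWS is JSON, a list of rows, each an object of numbers: "dx", "dy", "dz": the shift along the tool's x, y, z in mm; "spin": the turn about the tool's z in rad; "hand": the closure, from -1 (fully open) to 1 (shut), so that 0 is half open. In form: [{"dx": .., "dy": .., "dz": .., "spin": .., "hand": ..}, ...]. A call has 1 to 5 rows; each row is the pose to reach, as a shift and turn from the pose commanded when the call began, along the tool's axes at that moment; what a row does not reach only later rows make up. A row lasts 1/8 s, in which the tool goes at most 62.5 mm and 10.7 degrees, less where a joint would pass 70% of its speed; a pose out of reach is approached as far as the arm can. A call with a gripper value outside its range is refused whole. The fingers move at their own pace and stop on an object; the grip force is fixed at half the most. Time passes only in rows, so rows that repeat a pose let the fingers close. It gives the time, the measured TCP pose, the force and the opening at its end, in the units of the state.
- robot.sense(): the state, without advancing time (a new reading comes with each control period).
- robot.capture(name): name is "scene" or "side" or "wrist"; returns (picture, depth): 420x560x3 uint8, red, green, blue; 420x560 float32, mm along the optical axis (not along the pixel's ray), 0 where there is no reading.
- robot.calibration(name): a dict with "fx", "fy", "cx", "cy" (pixels), "R" (3x3) and "t" (3): a world point X has camera coordinates R X + t. Camera axes: x right, y down, z forward; pixel columns grow to the right and rows downward; lengths in mm; the calibration is good to about 2 mm. A picture is of the moment at which its call begins: read the wrist's pose just before it. calibration takes no time and is no camera call; for the wrist camera it gives the pose at the moment of the call.
- robot.close_job(): hands the job in, once; it reports no verdict.
The state is a dict: "time": time; "q": joint angles; "qd": joint speeds; "joint_torque": joint torques, N m; "tool_pos": TCP position; "orientation": TCP orientation; "contact_force": force on the tool from outside, world axes, zero at the start; "wrist_torque": the same for the moment, N m; "finger_gap": finger opening in mm.
Only numpy, scipy, OpenCV 4.12 (cv2) and the standard library are available. Lean on these libraries where they do the work, as an engineer would, in place of code of your own. Each camera call takes 0.05 s, during which the arm holds its last target. There are 200 camera calls.

## Working session

There is one attempt and no reset: what is moved stays moved. The work goes in short steps, Python scripts to look and compute and a shell command to move; the robot and the scene stay as the last step left them, time stands still between calls to the robot, and variables do not carry over. Pictures are saved under pics/ and viewed, about 8 in all and at most 12, crops included, and the job is handed in when it is done.

```bash
mkdir -p pics; python3 - <<'E'
from station import robot
import cv2,numpy as np
s=robot.sense();print(s)
for n in("scene","side"):
    p,d=robot.capture(n);cv2.imwrite(f"pics/{n}0.png",p[:,:,::-1]);np.savez(f"pics/{n}0.npz",p=p,d=d,**robot.calibration(n))
    c=robot.calibration(n);print(n,-np.array(c["R"]).T@c["t"])
E
```

```text
{'time': 0.0, 'q': array([ 1.14939064,  0.33284697, -0.06470932,  1.46095495,  0.02160916,
        1.349913  , -0.08848437]), 'qd': array([ 6.86860368e-04,  7.80594168e-05,  1.05691305e-03,  1.50133774e-03,
        6.51473680e-04, -7.87706826e-04, -2.37780087e-03]), 'joint_torque': array([-2.03424711e-04, -6.23259473e+01,  2.45830603e-02, -3.89897203e+01,
       -6.11802726e-02,  3.96525313e-02,  1.23721584e-04]), 'tool_pos': array([ 242.5400809 , -575.58806326,  221.76302059]), 'orientation': array([-6.90767685e-04,  9.80180064e-01,  1.98107381e-01, -1.77279100e-04]), 'contact_force': array([-0.47020052, -0.56134013, -0.40451489]), 'wrist_torque': array([-0.00876345, -0.02063742, -0.01826933]), 'finger_gap': 86.79946242857922}
scene [-333.46069244  604.66617081  572.2051061 ]
side [ 298.46173727 1109.4105493   740.35253666]
```

View pics/scene0.png

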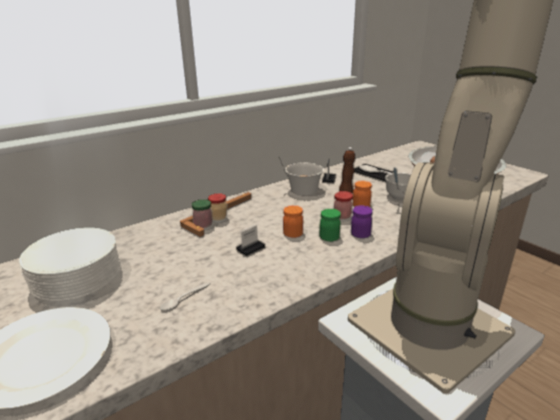

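View pics/side0.png

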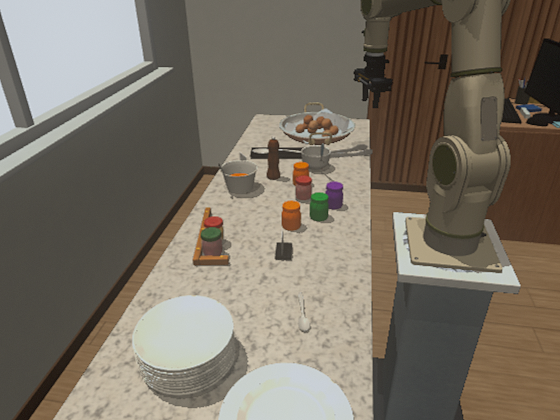

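The stray jar, with its red lid, is at about (343,205) in scene and (303,188) in side, among orange, green and purple look-alikes. The rail holds two jars at about (210,210) in scene and (212,238) in side. The next step is to project both views into a top-down map.

```bash
cat > h.py <<'E'
import numpy as np,cv2
def cloud(f):
    z=np.load(f);p,d=z["p"],z["d"];v,u=np.mgrid[:420,:560]
    C=np.stack([(u-z["cx"])/z["fx"]*d,(v-z["cy"])/z["fy"]*d,d],-1)
    return (C-z["t"])@z["R"],p,d>0      # world
def top(files,x0,x1,y0,y1,s,zmin=-20,zmax=200):
    im=np.zeros((int((x1-x0)*s),int((y1-y0)*s),3),np.uint8);hz=np.full(im.shape[:2],-1e9)
    for f in files:
        W,p,ok=cloud(f);W=W[ok];p=p[ok]
        r=((x1-W[:,0])*s).astype(int);c=((y1-W[:,1])*s).astype(int)
        k=(r>=0)&(r<im.shape[0])&(c>=0)&(c<im.shape[1])&(W[:,2]>zmin)&(W[:,2]<zmax)
        for i in np.where(k)[0]:
            a,b=r[i],c[i]
            if W[i,2]>hz[a,b]: hz[a,b]=W[i,2];im[a,b]=p[i,::-1]
    return im,hz
E
python3 - <<'E'
from h import *
ims=[]
for n in("scene","side"):
    W,p,ok=cloud(f"pics/{n}0.npz");hsv=cv2.cvtColor(p,cv2.COLOR_RGB2HSV)
    im,hz=top([f"pics/{n}0.npz"],350,800,-500,500,.8)
    im=cv2.dilate(im,np.ones((3,3)))
    ims.append(im[:300])
    # lid tops: z 68..82 clusters
    m=(ok&(W[...,2]>66)&(W[...,2]<82)&(W[...,0]>350)&(W[...,0]<850)&(abs(W[...,1])<600)).astype(np.uint8)
    nn,l,st,ce=cv2.connectedComponentsWithStats(m)
    for i in range(1,nn):
        if st[i,4]>40:
            k=l==i;w=W[k];print(n,ce[i].round(),st[i,4],"mid",((w.min(0)+w.max(0))/2).round(),"ext",np.ptp(w,0).round(),"rgb",np.median(p[k],0))
cv2.imwrite("pics/top0.png",np.vstack(ims))
E
```

```text
scene [304. 169.] 316 mid [ 679. -245.   74.] ext [132. 134.  16.] rgb [141. 133. 122.]
scene [348. 173.] 59 mid [ 568. -344.   74.] ext [31. 35. 16.] rgb [63. 40. 28.]
scene [363. 185.] 143 mid [ 466. -306.   74.] ext [53. 54. 13.] rgb [209. 124.  59.]
scene [343. 196.] 170 mid [ 444. -199.   73.] ext [56. 55. 13.] rgb [153.5  71.   62.5]
scene [209. 201.] 348 mid [657. 130.  73.] ext [ 65. 112.  13.] rgb [87.5 78.5 67. ]
scene [293. 210.] 199 mid [460. -23.  73.] ext [54. 55. 13.] rgb [213. 124.  59.]
scene [358. 207.] 43 mid [ 358. -170.   74.] ext [15. 50. 10.] rgb [125.  64. 130.]
scene [330. 214.] 211 mid [382. -90.  73.] ext [56. 55. 13.] rgb [ 64. 143.  76.]
scene [ 69. 251.] 1929 mid [602. 517.  78.] ext [162. 161.   8.] rgb [218. 218. 212.]
scene [ 75. 269.] 513 mid [537. 511.  74.] ext [ 79. 178.  16.] rgb [132. 126. 116.]
side [273. 160.] 50 mid [ 576. -334.   74.] ext [41. 29. 15.] rgb [72. 55. 43.]
side [239. 168.] 251 mid [ 681. -241.   73.] ext [128. 136.  15.] rgb [142. 132. 117.]
side [300. 166.] 111 mid [ 470. -302.   73.] ext [51. 56. 12.] rgb [196. 107.  18.]
side [303. 180.] 133 mid [ 447. -197.   72.] ext [54. 57. 12.] rgb [159.  68.  56.]
side [329. 186.] 49 mid [ 359. -169.   72.] ext [18. 55. 10.] rgb [115.  62. 132.]
side [319. 197.] 161 mid [384. -86.  72.] ext [53. 57. 12.] rgb [ 54. 135.  58.]
side [290. 206.] 174 mid [463. -21.  73.] ext [53. 58. 12.] rgb [201. 111.  24.]
side [211. 228.] 424 mid [662. 133.  72.] ext [ 66. 115.  12.] rgb [83. 77. 60.]
side [183. 333.] 3974 mid [599. 516.  77.] ext [171. 168.  11.] rgb [201. 208. 202.]
side [214. 358.] 230 mid [527. 551.  75.] ext [53. 96. 14.] rgb [113. 109.  99.]
side [136. 356.] 41 mid [671. 584.  74.] ext [35. 32. 12.] rgb [180. 173. 158.]
```

View pics/top0.png

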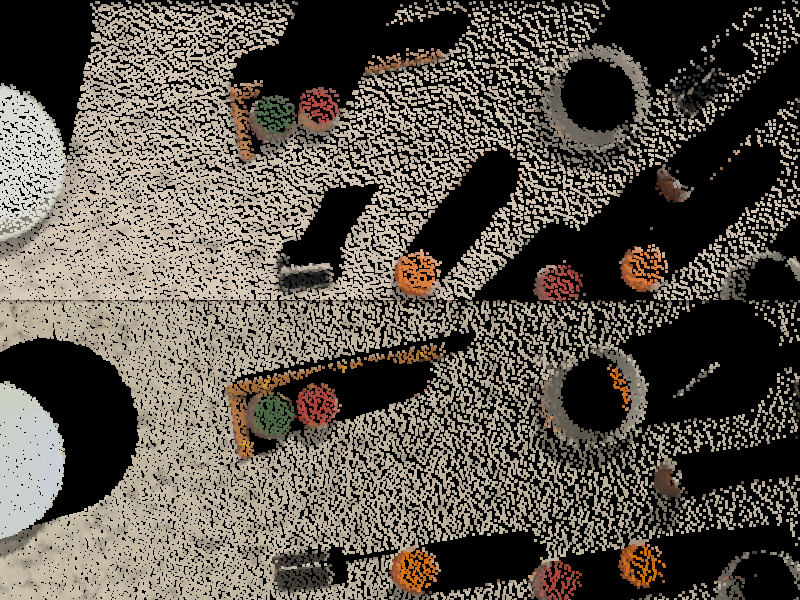

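```bash
python3 - <<'E'
from h import *
for n in("scene","side"):
    W,p,ok=cloud(f"pics/{n}0.npz");hsv=cv2.cvtColor(p,cv2.COLOR_RGB2HSV);H=hsv[...,0];S=hsv[...,1]
    box=ok&(W[...,0]>560)&(W[...,0]<800)&(W[...,1]>-120)&(W[...,1]<260)
    for nm,m in(("green",(H>35)&(H<95)&(S>60)),("red",((H<8)|(H>170))&(S>90))):
        k=(box&m&(W[...,2]>62)&(W[...,2]<85)).astype(np.uint8)
        (c,r)=cv2.minEnclosingCircle(W[k>0][:,:2].astype(np.float32));print(n,nm,np.round(c,1),round(r,1),k.sum())
    k=box&(H>8)&(H<20)&(S>110)&(W[...,2]>18)&(W[...,2]<27)
    w=W[k];a=w[(w[:,1]<150)&(w[:,0]>680)];
    l=cv2.fitLine(a[:,:2].astype(np.float32),cv2.DIST_HUBER,0,.01,.01).ravel();
    nr=np.array([-l[1],l[0]])*(1 if l[1]<0 else -1);nr*=np.sign(nr[0]);o=(a[:,:2]-l[2:])@nr
    print(n,"strip dir",l,"ang",np.degrees(np.arctan2(nr[1],nr[0])),"n.d centre",l[2:]@nr,"spread",np.percentile(o,[3,50,97]),"y range",a[:,1].min(),a[:,1].max(),len(a))
E
```

```text
scene green [650.8 159.3] 26.7 152
scene red [664.7  99.9] 27.2 146
scene strip dir [ 2.0192903e-01 -9.7940016e-01  7.1976056e+02 -2.6607332e+00] ang 11.649786 n.d centre 704.3963 spread [-4.15332198 -0.01108452  6.39387966] y range -51.86202025917908 42.505140570721935 68
side green [655.3 161.3] 29.2 217
side red [666.2 103.7] 28.8 175
side strip dir [ 1.6486122e-01 -9.8631680e-01  7.1915155e+02  5.2566299e+01] ang 9.489172 n.d centre 717.9774 spread [-7.59615415  0.03639649  5.51618213] y range -45.596150633168584 149.84334745241821 101
```

```bash
python3 -m pendant '[{"dx":-20,"dy":-60,"spin":-0.19,"hand":0},{"dx":-20,"dy":-120,"spin":-0.38,"hand":0},{"dx":0,"dy":-180,"spin":-0.48,"hand":0}]'
```

```text
schema error: expected keys dx, dy, dz, spin, hand
```

```bash
python3 -m pendant '[{"dx":40,"dy":-34,"dz":0,"spin":-0.1,"hand":0},{"dx":80,"dy":-69,"dz":0,"spin":-0.2,"hand":0},{"dx":120,"dy":-103,"dz":0,"spin":-0.3,"hand":0},{"dx":160,"dy":-138,"dz":0,"spin":-0.41,"hand":0},{"dx":200,"dy":-172,"dz":0,"spin":-0.41,"hand":0}]'
```

```text
time: 0.72
tool_pos: [360.7, -338.0, 222.4]
orientation: [-0.0, 0.919, 0.394, -0.0]
contact_force: [0.9, -1.0, 0.6]
finger_gap: 47.2
```

```bash
python3 -m pendant '[{"dx":45,"dy":-14,"dz":0,"spin":0,"hand":0},{"dx":90,"dy":-28,"dz":20,"spin":0,"hand":0},{"dx":119,"dy":-36,"dz":60,"spin":0,"hand":0},{"dx":119,"dy":-36,"dz":100,"spin":0,"hand":0},{"dx":119,"dy":-36,"dz":100,"spin":0,"hand":0}]'
python3 - <<'E'
from station import robot
import cv2,numpy as np
s=robot.sense();c=robot.calibration("wrist");p,d=robot.capture("wrist");print(s["tool_pos"],s["finger_gap"])
cv2.imwrite("pics/w1.png",p[:,:,::-1]);np.savez("pics/w1.npz",p=p,d=d,**c)
from h import *
W,p,ok=cloud("pics/w1.npz");hsv=cv2.cvtColor(p,cv2.COLOR_RGB2HSV);H=hsv[...,0];S=hsv[...,1]
k=ok&((H<8)|(H>170))&(S>80)&(W[...,2]>60)&(W[...,2]<82)
print(k.sum(),[np.round(v,1) for v in (W[k].min(0),W[k].max(0),np.median(W[k],0))])
E
```

```text
time: 1.35
tool_pos: [414.4, -227.8, 120.2]
orientation: [-0.002, 0.919, 0.394, -0.002]
contact_force: [-0.4, 1.2, 0.1]
finger_gap: 43.5
[ 414.44885127 -227.7731146   120.22813808] 43.521980647057475
5576 [array([ 419.7, -350.8,   60. ]), array([ 581. , -171. ,   80.1]), array([ 448.1, -197.9,   74.8])]
```

View pics/w1.png

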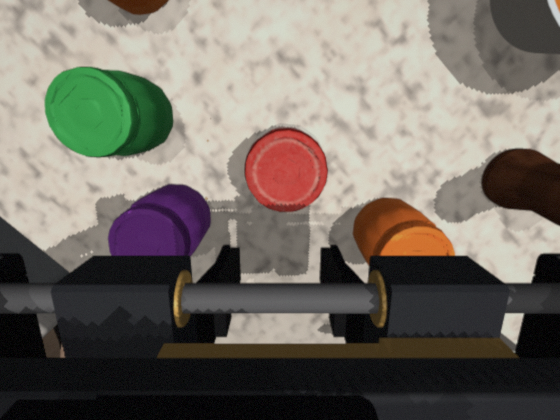

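Wrist view: the red stray jar is at (286,169), centred ahead of the fingers. Green, purple and orange are clear of them. Next I descend.

```bash
python3 -m pendant '[{"dx":0,"dy":3,"dz":30,"spin":0,"hand":0},{"dx":0,"dy":3,"dz":60,"spin":0,"hand":0},{"dx":0,"dy":3,"dz":85,"spin":0,"hand":0},{"dx":0,"dy":3,"dz":106,"spin":0,"hand":0},{"dx":0,"dy":3,"dz":106,"spin":0,"hand":0}]'; python3 -m pendant '[{"dx":3,"dy":0,"dz":0,"spin":0,"hand":0},{"dx":6,"dy":0,"dz":0,"spin":0,"hand":0},{"dx":9,"dy":0,"dz":0,"spin":0,"hand":0},{"dx":12,"dy":0,"dz":0,"spin":0,"hand":0},{"dx":15,"dy":0,"dz":0,"spin":0,"hand":0}]'
```

```text
time: 2.02
tool_pos: [418.5, -231.6, 17.1]
orientation: [-0.0, 0.92, 0.393, -0.0]
contact_force: [-0.1, 0.3, 0.2]
finger_gap: 43.4
time: 2.65
tool_pos: [428.7, -220.0, 16.6]
orientation: [-0.0, 0.919, 0.393, -0.0]
contact_force: [-1.7, -1.5, 0.5]
finger_gap: 43.6
```

```bash
for i in 1; do python3 -m pendant '[{"dx":6,"dy":0,"dz":0,"spin":0,"hand":0},{"dx":14,"dy":0,"dz":0,"spin":0,"hand":0},{"dx":22,"dy":0,"dz":0,"spin":0,"hand":0},{"dx":31,"dy":0,"dz":0,"spin":0,"hand":0},{"dx":40,"dy":0,"dz":0,"spin":0,"hand":0}]'; done
python3 - <<'E'
from station import robot
import cv2
p,d=robot.capture("wrist");cv2.imwrite("pics/w2.png",p[:,:,::-1])
E
```

```text
time: 3.28
tool_pos: [457.0, -190.6, 16.5]
orientation: [-0.0, 0.919, 0.394, 0.0]
contact_force: [-0.9, -1.1, 0.1]
finger_gap: 43.5
```

View pics/w2.png

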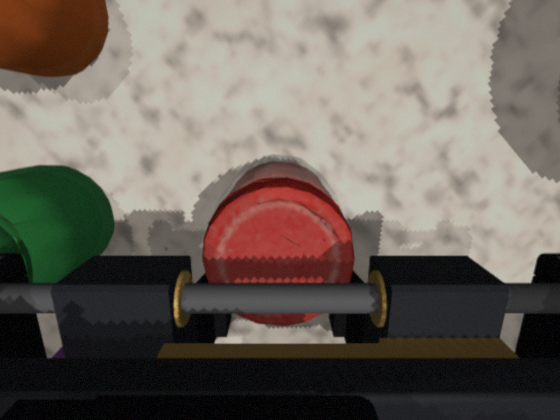

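The jar sits upright and centred in the two-finger cradle at (280,245), and the path ahead is clear. I continue the push.

```bash
python3 -m pendant '[{"dx":10,"dy":0,"dz":0,"spin":0,"hand":0},{"dx":20,"dy":0,"dz":0,"spin":0,"hand":0},{"dx":30,"dy":0,"dz":0,"spin":0,"hand":0},{"dx":40,"dy":0,"dz":0,"spin":0,"hand":0},{"dx":50,"dy":0,"dz":0,"spin":0,"hand":0}]'
python3 -m pendant '[{"dx":10,"dy":0,"dz":0,"spin":0,"hand":0},{"dx":20,"dy":0,"dz":0,"spin":0,"hand":0},{"dx":30,"dy":0,"dz":0,"spin":0,"hand":0},{"dx":40,"dy":0,"dz":0,"spin":0,"hand":0},{"dx":50,"dy":0,"dz":0,"spin":0,"hand":0}]'
python3 -m pendant '[{"dx":10,"dy":0,"dz":0,"spin":0,"hand":0},{"dx":20,"dy":0,"dz":0,"spin":0,"hand":0},{"dx":30,"dy":0,"dz":0,"spin":0,"hand":0},{"dx":40,"dy":0,"dz":0,"spin":0,"hand":0},{"dx":50,"dy":0,"dz":0,"spin":0,"hand":0}]'
python3 -m pendant '[{"dx":10,"dy":0,"dz":0,"spin":0,"hand":0},{"dx":20,"dy":0,"dz":0,"spin":0,"hand":0},{"dx":30,"dy":0,"dz":0,"spin":0,"hand":0},{"dx":40,"dy":0,"dz":0,"spin":0,"hand":0},{"dx":50,"dy":0,"dz":0,"spin":0,"hand":0}]'
python3 -m pendant '[{"dx":10,"dy":0,"dz":0,"spin":0,"hand":0},{"dx":20,"dy":0,"dz":0,"spin":0,"hand":0},{"dx":30,"dy":0,"dz":0,"spin":0,"hand":0},{"dx":36,"dy":0,"dz":0,"spin":0,"hand":0},{"dx":40,"dy":0,"dz":0,"spin":0,"hand":0}]'
cat > look.py <<'E'
import sys
from station import robot
from h import *
n=sys.argv[1]
s=robot.sense();print(s["tool_pos"].round(1),s["contact_force"].round(1),s["time"])
for c in("wrist","scene","side"):
    K=robot.calibration(c);p,d=robot.capture(c);np.savez(f"pics/{c}{n}.npz",p=p,d=d,**K);cv2.imwrite(f"pics/{c}{n}.png",p[:,:,::-1])
    W,p,ok=cloud(f"pics/{c}{n}.npz");hsv=cv2.cvtColor(p,cv2.COLOR_RGB2HSV);H=hsv[...,0];S=hsv[...,1]
    B=ok&(W[...,0]>580)&(W[...,0]<720)&(W[...,1]>-60)&(W[...,1]<220)&(W[...,2]>66)&(W[...,2]<82)
    for nm,m in(("green",(H>35)&(H<95)&(S>60)),("red",((H<8)|(H>170))&(S>80))):
        k=cv2.morphologyEx((B&m).astype(np.uint8),cv2.MORPH_OPEN,np.ones((2,2)))
        N,l,st,ce=cv2.connectedComponentsWithStats(k)
        for i in range(1,N):
            if st[i,4]>25:
                q=W[l==i][:,:2];cc,r=cv2.minEnclosingCircle(q.astype(np.float32));print(c,nm,ce[i].round(),st[i,4],"circ",np.round(cc,1),round(r,1))
E
python3 look.py 3
```

```text
time: 3.95
tool_pos: [491.5, -154.5, 16.6]
orientation: [0.0, 0.919, 0.393, 0.0]
contact_force: [-1.6, -1.8, 1.1]
finger_gap: 43.6
time: 4.58
tool_pos: [526.0, -118.4, 16.6]
orientation: [0.0, 0.919, 0.393, 0.0]
contact_force: [-1.4, -2.2, 1.2]
finger_gap: 43.2
time: 5.2
tool_pos: [560.5, -82.1, 16.5]
orientation: [0.0, 0.919, 0.393, -0.0]
contact_force: [-2.0, -1.6, 1.4]
finger_gap: 43.3
time: 5.82
tool_pos: [595.0, -46.0, 16.6]
orientation: [0.0, 0.919, 0.393, -0.0]
contact_force: [-2.4, -2.1, 2.3]
finger_gap: 43.7
time: 6.45
tool_pos: [622.4, -17.2, 16.5]
orientation: [0.0, 0.919, 0.394, -0.0]
contact_force: [-3.3, -2.2, 2.3]
finger_gap: 43.7
[622.4 -17.2  16.5] [-3.3 -2.2  2.3] 6.45
wrist red [119.  30.] 9829 circ [647.   86.7] 55.7
wrist red [279. 238.] 13147 circ [660.5  -8.6] 49.1
wrist red [279. 319.] 753 circ [631.   -8.4] 64.0
scene green [202. 205.] 154 circ [645.6 158.3] 26.3
scene red [218. 199.] 147 circ [710.8  70.5] 82.6
side green [211. 235.] 212 circ [654.  150.3] 40.4
side red [229. 207.] 111 circ [471.5 548.3] 587.2
side red [214. 222.] 174 circ [481.1 566. ] 573.3
```

View pics/wrist3.png

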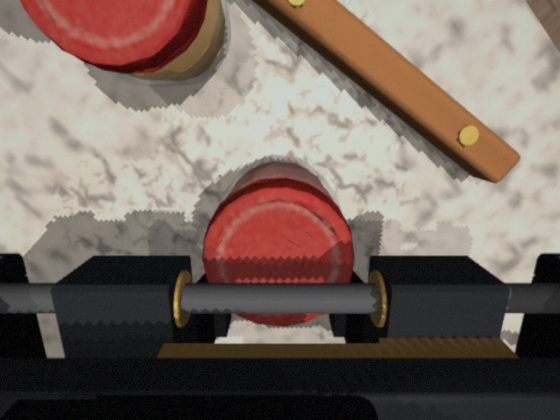

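The jar is upright in the cradle at (279,240). The middle jar is at (110,20), and the strip runs from (270,0) to (500,170). I'll measure both in the wrist cloud.

```bash
cat > wr.py <<'E'
import sys
from h import *
from scipy.optimize import least_squares
W,p,ok=cloud(sys.argv[1]);hsv=cv2.cvtColor(p,cv2.COLOR_RGB2HSV);H=hsv[...,0];S=hsv[...,1]
k=ok&(H>6)&(H<16)&(S>120)&(W[...,2]>18.5)&(W[...,2]<27)&(W[...,0]>680)
a=W[k][:,:2].astype(np.float32);r=cv2.minAreaRect(a);print("strip n",len(a),"z",np.median(W[k][:,2]),"rect",r)
l=cv2.fitLine(a,cv2.DIST_HUBER,0,.01,.01).ravel();d=l[:2]*(-np.sign(l[1]));nx=np.array([-d[1],d[0]]);nx*=np.sign(nx[0])
o=(a-l[2:])@nx;t=(a-l[2:])@d
print("ang",np.degrees(np.arctan2(nx[1],nx[0])),"edges",np.percentile(o,[1,99]),"end",l[2:]+d*np.percentile(t,99.7))
face=l[2:]@nx+np.percentile(o,1)
end=l[2:]@d+np.percentile(t,99.7)
print("face n.x =",face,"end d.x=",end)
R=((H<8)|(H>170))&(S>110)&ok&(W[...,2]>72)&(W[...,2]<80)
N,lab,st,ce=cv2.connectedComponentsWithStats(R.astype(np.uint8))
for i in range(1,N):
    if st[i,4]<1500: continue
    m=(lab==i).astype(np.uint8);c=max(cv2.findContours(m,0,cv2.CHAIN_APPROX_NONE)[0],key=len)[:,0]
    c=c[(c[:,0]>3)&(c[:,0]<556)&(c[:,1]>3)&(c[:,1]<250)]
    q=W[c[:,1],c[:,0]][:,:2]
    f=least_squares(lambda v:np.hypot(*(q-v[:2]).T)-v[2],[*q.mean(0),27],loss="soft_l1").x
    print("lid",ce[i].round(),"z",np.median(W[lab==i][:,2]).round(1),"c",f.round(1),"rail x",(f[:2]@nx-face).round(1),"rail y",(end-f[:2]@d-260).round(1))
E
python3 wr.py pics/wrist3.npz
```

```text
strip n 10854 z 21.72819286185801 rect ((725.4678344726562, 11.348388671875), (17.690237045288086, 139.4413604736328), 11.049942016601562)
ang 12.188339 edges [-8.17599243  9.35183766] end [738.9536   -55.266685]
face n.x = 702.4526 end d.x= 210.03314
lid [113.  28.] z 74.9 c [667.6 101.   25.7] rail x -28.6 rail y -92.2
lid [278. 238.] z 74.9 c [642.    4.8  26.2] rail x -73.9 rail y -180.8
```

```bash
python3 -m pendant '[{"dx":9,"dy":0.7,"dz":0,"spin":-0.03,"hand":0},{"dx":18,"dy":1.3,"dz":0,"spin":-0.06,"hand":0},{"dx":27,"dy":2,"dz":0,"spin":-0.09,"hand":0},{"dx":36,"dy":2.7,"dz":0,"spin":-0.12,"hand":0},{"dx":46,"dy":3.4,"dz":0,"spin":-0.15,"hand":0}]'
python3 look.py 4 | head -1; python3 wr.py pics/wrist4.npz
```

```text
time: 7.22
tool_pos: [656.9, 13.8, 16.5]
orientation: [0.0, 0.887, 0.462, -0.0]
contact_force: [-0.8, -1.8, 0.1]
finger_gap: 43.2
[656.9  13.8  16.5] [-0.8 -1.8  0.1] 7.225
strip n 12821 z 21.780609022301075 rect ((719.1355590820312, 46.779457092285156), (17.580238342285156, 198.0440673828125), 11.001974105834961)
ang 12.011267 edges [-8.80823097  9.0234787 ] end [737.29083  -38.484806]
face n.x = 704.332 end d.x= 191.07545
lid [147. 105.] z 74.9 c [668.3 101.8  25.9] rail x -29.5 rail y -108.4
lid [278. 238.] z 74.9 c [673.   38.7  26.3] rail x -38.0 rail y -171.1
```

View pics/wrist4.png

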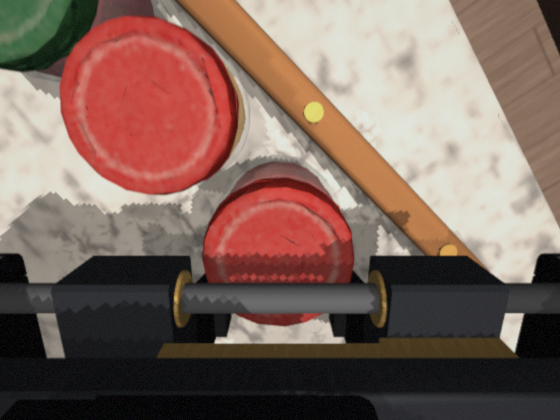

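The held jar is still in the cradle at (278,240), about 7 mm short of the strip and 6 mm short of the middle jar. I push square to the strip first and watch the force.

```bash
python3 -m pendant '[{"dx":1,"dy":1,"dz":0,"spin":0,"hand":0},{"dx":2,"dy":2,"dz":0,"spin":0,"hand":0},{"dx":3,"dy":2.9,"dz":0,"spin":0,"hand":0},{"dx":4,"dy":3.8,"dz":0,"spin":0,"hand":0},{"dx":4.3,"dy":4.1,"dz":0,"spin":0,"hand":0}]'
python3 -m pendant '[{"dx":0.4,"dy":0.4,"dz":0,"spin":0,"hand":0},{"dx":0.7,"dy":0.7,"dz":0,"spin":0,"hand":0},{"dx":0.7,"dy":0.7,"dz":0,"spin":0,"hand":0}]'
python3 look.py 5 | head -1; python3 wr.py pics/wrist5.npz
```

```text
time: 8.0
tool_pos: [662.2, 14.5, 16.5]
orientation: [0.0, 0.887, 0.461, -0.0]
contact_force: [-2.2, -0.9, 0.3]
finger_gap: 43.5
time: 8.38
tool_pos: [663.2, 14.7, 16.5]
orientation: [0.0, 0.887, 0.461, 0.0]
contact_force: [-1.5, -0.5, -0.2]
finger_gap: 43.5
[663.2  14.7  16.5] [-1.5 -0.5 -0.2] 8.375
strip n 12857 z 21.80011981748661 rect ((716.6862182617188, 58.99339294433594), (17.151147842407227, 186.10421752929688), 10.975068092346191)
ang 11.876336 edges [-8.76997025  8.82498844] end [734.86536  -27.513092]
face n.x = 704.70276 end d.x= 178.15948
lid [133. 120.] z 74.9 c [668.2 101.7  26. ] rail x -29.9 rail y -119.8
lid [275. 236.] z 74.9 c [679.4  41.2  26.2] rail x -31.3 rail y -181.4
```

```bash
python3 -m pendant '[{"dx":0.5,"dy":0.5,"dz":0,"spin":0,"hand":0},{"dx":0.8,"dy":0.8,"dz":0,"spin":0,"hand":0},{"dx":0.8,"dy":0.8,"dz":0,"spin":0,"hand":0}]'
python3 -m pendant '[{"dx":0.5,"dy":0.5,"dz":0,"spin":0,"hand":0},{"dx":0.7,"dy":0.7,"dz":0,"spin":0,"hand":0},{"dx":0.7,"dy":0.7,"dz":0,"spin":0,"hand":0}]'
python3 look.py 6 | head -1; python3 wr.py pics/wrist6.npz
```

```text
time: 8.9
tool_pos: [664.4, 14.9, 16.5]
orientation: [0.0, 0.887, 0.461, 0.0]
contact_force: [-1.4, -0.6, 0.2]
finger_gap: 43.4
time: 9.28
tool_pos: [665.3, 15.1, 16.6]
orientation: [0.0, 0.887, 0.461, 0.0]
contact_force: [-1.6, -0.7, 0.3]
finger_gap: 43.3
[665.3  15.1  16.6] [-1.6 -0.7  0.3] 9.275
strip n 12844 z 21.814718212835682 rect ((716.2405395507812, 61.05354690551758), (17.264915466308594, 185.98828125), 10.956700325012207)
ang 11.87068 edges [-8.75628215  8.74948264] end [734.5769   -25.621841]
face n.x = 704.8407 end d.x= 176.1789
lid [129. 125.] z 74.9 c [668.2 101.7  26. ] rail x -30.0 rail y -121.8
lid [275. 236.] z 74.9 c [681.5  41.6  26.1] rail x -29.3 rail y -183.3
```

```bash
python3 -m pendant '[{"dx":0.4,"dy":0.4,"dz":0,"spin":0,"hand":0},{"dx":0.7,"dy":0.7,"dz":0,"spin":0,"hand":0},{"dx":0.7,"dy":0.7,"dz":0,"spin":0,"hand":0}]'
python3 -m pendant '[{"dx":0.4,"dy":0.4,"dz":0,"spin":0,"hand":0},{"dx":0.7,"dy":0.7,"dz":0,"spin":0,"hand":0},{"dx":0.7,"dy":0.7,"dz":0,"spin":0,"hand":0}]'
python3 look.py 7 | head -1; python3 wr.py pics/wrist7.npz
```

```text
time: 9.8
tool_pos: [665.9, 15.2, 16.5]
orientation: [-0.0, 0.887, 0.461, -0.0]
contact_force: [-4.1, -0.4, 0.9]
finger_gap: 43.8
time: 10.18
tool_pos: [666.2, 15.2, 16.4]
orientation: [-0.0, 0.887, 0.461, -0.001]
contact_force: [-8.2, -1.8, 4.5]
finger_gap: 43.5
[666.2  15.2  16.4] [-8.2 -1.8  4.5] 10.175
strip n 12869 z 21.81278892702635 rect ((716.1893920898438, 61.593868255615234), (17.27783966064453, 185.5174102783203), 11.000859260559082)
ang 11.894773 edges [-8.7212035   8.80715656] end [734.4434   -24.725418]
face n.x = 704.85583 end d.x= 175.57425
lid [126. 127.] z 74.9 c [668.2 101.7  26. ] rail x -30.0 rail y -122.7
lid [274. 237.] z 74.9 c [682.1  41.6  26.2] rail x -28.9 rail y -184.3
```

Force rose to 8 N, so the jar is against the strip. Next I slide it along the strip towards the middle jar.

```bash
python3 -m pendant '[{"dx":0.5,"dy":-0.5,"dz":0,"spin":0,"hand":0},{"dx":1,"dy":-1,"dz":0,"spin":0,"hand":0},{"dx":1.5,"dy":-1.6,"dz":0,"spin":0,"hand":0},{"dx":2.0,"dy":-2.1,"dz":0,"spin":0,"hand":0},{"dx":2.0,"dy":-2.1,"dz":0,"spin":0,"hand":0}]'
python3 look.py 8 | head -1; python3 wr.py pics/wrist8.npz
```

```text
time: 10.95
tool_pos: [665.8, 17.2, 16.4]
orientation: [0.0, 0.887, 0.461, -0.001]
contact_force: [-8.2, -3.8, 4.9]
finger_gap: 43.5
[665.8  17.2  16.4] [-8.2 -3.8  4.9] 10.95
strip n 12877 z 21.82407055993233 rect ((715.7734985351562, 63.60764694213867), (17.253286361694336, 185.34649658203125), 10.985779762268066)
ang 11.902346 edges [-8.68911087  8.77458382] end [734.05426  -22.640938]
face n.x = 704.9138 end d.x= 173.54865
lid [132. 132.] z 74.9 c [668.2 101.7  26.1] rail x -30.1 rail y -124.7
lid [276. 238.] z 74.9 c [681.8  42.5  26.2] rail x -29.0 rail y -185.5
```

```bash
python3 -m pendant '[{"dx":0.4,"dy":-0.5,"dz":0,"spin":0,"hand":0},{"dx":0.8,"dy":-1,"dz":0,"spin":0,"hand":0},{"dx":1.3,"dy":-1.5,"dz":0,"spin":0,"hand":0},{"dx":1.3,"dy":-1.5,"dz":0,"spin":0,"hand":0}]'
python3 look.py 9 | head -1; python3 wr.py pics/wrist9.npz | grep lid
python3 -m pendant '[{"dx":0.4,"dy":-0.5,"dz":0,"spin":0,"hand":0},{"dx":0.6,"dy":-0.7,"dz":0,"spin":0,"hand":0},{"dx":0.6,"dy":-0.7,"dz":0,"spin":0,"hand":0}]'
python3 look.py 10 | head -1; python3 wr.py pics/wrist10.npz|grep lid
```

```text
time: 11.6
tool_pos: [665.5, 18.3, 16.4]
orientation: [0.001, 0.888, 0.461, -0.001]
contact_force: [-7.2, -6.1, 4.7]
finger_gap: 43.3
[665.5  18.3  16.4] [-7.2 -6.1  4.7] 11.6
lid [134. 135.] z 74.9 c [668.3 101.7  26. ] rail x -30.0 rail y -125.7
lid [277. 239.] z 74.9 c [681.6  43.   26.3] rail x -29.1 rail y -185.9
time: 12.12
tool_pos: [665.4, 18.5, 16.4]
orientation: [0.001, 0.888, 0.46, -0.001]
contact_force: [-7.0, -6.0, 2.5]
finger_gap: 44.2
[665.4  18.5  16.4] [-7.  -6.   2.5] 12.125
lid [135. 135.] z 74.9 c [668.3 101.7  26. ] rail x -30.0 rail y -125.7
lid [278. 239.] z 74.9 c [681.6  43.2  26.3] rail x -29.0 rail y -185.8
```

```bash
python3 -m pendant '[{"dx":-0.5,"dy":-0.5,"dz":0,"spin":0,"hand":0},{"dx":0,"dy":-1.2,"dz":0,"spin":0,"hand":0},{"dx":0.6,"dy":-1.8,"dz":0,"spin":0,"hand":0},{"dx":0.6,"dy":-1.8,"dz":0,"spin":0,"hand":0}]'
python3 look.py 11 | head -1; python3 wr.py pics/wrist11.npz|grep lid
```

```text
time: 12.78
tool_pos: [664.8, 20.7, 16.5]
orientation: [0.001, 0.888, 0.461, -0.001]
contact_force: [-3.1, -4.6, 1.8]
finger_gap: 43.0
[664.8  20.7  16.5] [-3.1 -4.6  1.8] 12.775
lid [141. 140.] z 74.9 c [668.3 101.8  26. ] rail x -30.0 rail y -127.7
lid [278. 239.] z 74.9 c [681.1  45.5  26.3] rail x -29.1 rail y -185.4
```

View pics/wrist11.png

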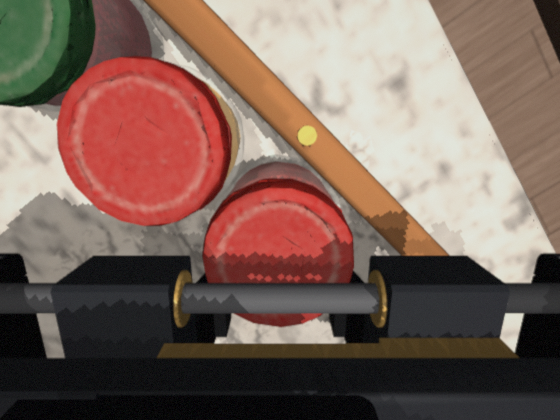

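Centre spacing is now 57.7 mm, which is about contact. I add one small nudge.

```bash
python3 -m pendant '[{"dx":0.3,"dy":-0.3,"dz":0,"spin":0,"hand":0},{"dx":0.4,"dy":-0.4,"dz":0,"spin":0,"hand":0},{"dx":0.4,"dy":-0.4,"dz":0,"spin":0,"hand":0}]'
python3 look.py 12 | head -1; python3 wr.py pics/wrist12.npz|grep lid
```

```text
time: 13.3
tool_pos: [664.8, 21.1, 16.5]
orientation: [0.001, 0.888, 0.461, -0.001]
contact_force: [-3.3, -5.1, 1.8]
finger_gap: 43.6
[664.8  21.1  16.5] [-3.3 -5.1  1.8] 13.3
lid [142. 141.] z 74.9 c [668.3 101.7  26. ] rail x -30.0 rail y -128.0
lid [278. 238.] z 74.9 c [681.   45.9  26.3] rail x -29.1 rail y -185.2
```

```bash
python3 -m pendant '[{"dx":0.3,"dy":-0.3,"dz":0,"spin":0,"hand":0},{"dx":0.4,"dy":-0.4,"dz":0,"spin":0,"hand":0},{"dx":0.4,"dy":-0.4,"dz":0,"spin":0,"hand":0}]'
python3 look.py 13 | head -1; python3 wr.py pics/wrist13.npz|grep lid
```

```text
time: 13.82
tool_pos: [664.7, 21.5, 16.4]
orientation: [0.001, 0.888, 0.46, -0.001]
contact_force: [-3.9, -5.1, 1.6]
finger_gap: 43.3
[664.7  21.5  16.4] [-3.9 -5.1  1.6] 13.825
lid [143. 142.] z 74.9 c [668.3 101.8  26. ] rail x -30.1 rail y -128.3
lid [278. 239.] z 74.9 c [680.9  46.3  26.3] rail x -29.1 rail y -185.2
```

```bash
python3 -m pendant '[{"dx":0.3,"dy":-0.3,"dz":0,"spin":0,"hand":0},{"dx":0.4,"dy":-0.4,"dz":0,"spin":0,"hand":0},{"dx":0.4,"dy":-0.4,"dz":0,"spin":0,"hand":0}]'
python3 look.py 14 | head -1; python3 wr.py pics/wrist14.npz|grep lid
```

```text
time: 14.35
tool_pos: [664.7, 21.7, 16.4]
orientation: [0.001, 0.888, 0.46, -0.001]
contact_force: [-2.8, -6.5, 1.1]
finger_gap: 43.4
[664.7  21.7  16.4] [-2.8 -6.5  1.1] 14.35
lid [144. 142.] z 74.9 c [668.2 101.9  26. ] rail x -30.1 rail y -128.6
lid [278. 239.] z 74.9 c [680.9  46.5  26.2] rail x -29.1 rail y -185.4
```

Force along the row rose and the middle jar took up about 0.2 mm, so contact is made. I back straight out, lift, and check.

```bash
python3 -m pendant '[{"dx":-2,"dy":0,"dz":0,"spin":0,"hand":0},{"dx":-10,"dy":0,"dz":0,"spin":0,"hand":0},{"dx":-25,"dy":0,"dz":0,"spin":0,"hand":0},{"dx":-40,"dy":0,"dz":0,"spin":0,"hand":0},{"dx":-50,"dy":0,"dz":0,"spin":0,"hand":0}]'
python3 -m pendant '[{"dx":-52,"dy":0,"dz":-20,"spin":0,"hand":0},{"dx":-52,"dy":0,"dz":-50,"spin":0,"hand":0},{"dx":-52,"dy":0,"dz":-80,"spin":0,"hand":0},{"dx":-52,"dy":0,"dz":-110,"spin":0,"hand":0},{"dx":-52,"dy":0,"dz":-110,"spin":0,"hand":0}]'
python3 look.py 15 | head -1; sed -i 's/<250)\]/<415)]/' wr.py; python3 wr.py pics/wrist15.npz
```

```text
time: 15.12
tool_pos: [635.1, -18.2, 16.6]
orientation: [0.0, 0.888, 0.461, -0.0]
contact_force: [0.6, -0.7, 0.0]
finger_gap: 43.7
time: 15.75
tool_pos: [607.2, -59.5, 129.3]
orientation: [0.001, 0.887, 0.461, 0.002]
contact_force: [0.1, -0.0, -1.3]
finger_gap: 43.7
[607.2 -59.5 129.3] [ 0.1 -0.  -1.3] 15.75
strip n 3112 z 21.692872864637998 rect ((727.3834838867188, -0.3497505187988281), (17.11322021484375, 114.86149597167969), 10.920780181884766)
ang 9.018982 edges [-8.78786732  8.96299295] end [736.3394   -56.225266]
face n.x = 709.63385 end d.x= 170.95992
lid [278.  35.] z 74.9 c [679.3  45.6  26.3] rail x -31.6 rail y -150.5
```

View pics/wrist15.png

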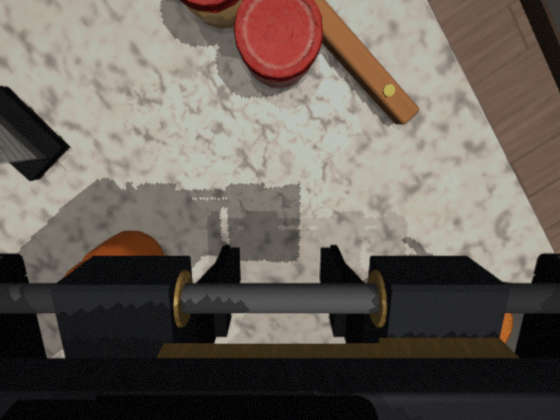

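View pics/side15.png

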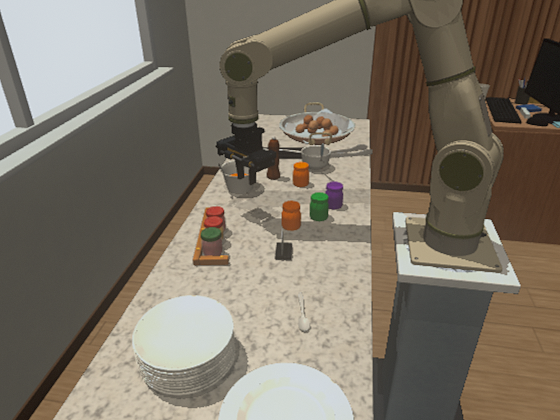

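The three jars stand in a row against the rail. I take one overhead look to confirm the gaps.

```bash
python3 -m pendant '[{"dx":20,"dy":0,"dz":-20,"spin":0,"hand":0},{"dx":45,"dy":-10,"dz":-40,"spin":0,"hand":0},{"dx":75,"dy":-25,"dz":-50,"spin":0,"hand":0},{"dx":75,"dy":-25,"dz":-50,"spin":0,"hand":0},{"dx":75,"dy":-25,"dz":-50,"spin":0,"hand":0}]'
python3 look.py 16 | head -1;  python3 wr.py pics/wrist16.npz
python3 -c "
import cv2;i=cv2.imread('pics/wrist16.png')[:250];cv2.imwrite('pics/w16c.png',cv2.resize(i[:, 60:460],(800,500)))"
```

```text
time: 16.52
tool_pos: [628.0, 15.8, 175.3]
orientation: [-0.0, 0.887, 0.461, -0.001]
contact_force: [0.1, -0.5, 0.3]
finger_gap: 43.5
[628.   15.8 175.3] [ 0.1 -0.5  0.3] 16.525
strip n 4621 z 21.72228738148581 rect ((714.8297729492188, 66.13497161865234), (17.168075561523438, 249.0077667236328), 10.983172416687012)
ang 11.161421 edges [-8.1220377  8.4004776] end [738.5242   -54.697517]
face n.x = 705.8455 end d.x= 196.62189
lid [258.  94.] z 74.8 c [667.5 102.3  26. ] rail x -31.1 rail y -92.2
lid [311. 146.] z 74.8 c [679.7  46.3  26.2] rail x -30.1 rail y -149.5
```

View pics/w16c.png

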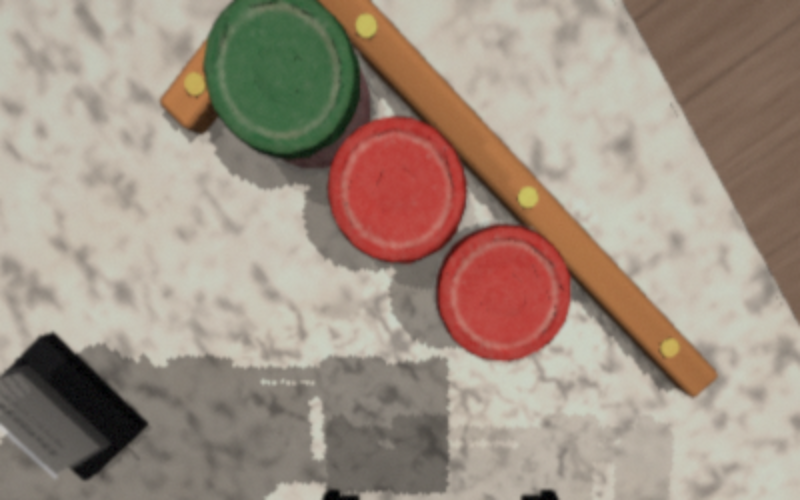

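```bash
python3 -c "
from station import robot
print(robot.close_job())"
```

```text
the job is handed in; nothing more can be done
None
```

I pushed the stray red-lidded jar back into the row and handed the job in at about 17 s of robot time. I pushed it low with the half-open fingers: diagonally across the worktop, then square against the strip, then along it to the middle jar. I then backed the fingers out and lifted them clear.

- **Position:** in the last overhead view the jar stands upright, 57.3 mm from the middle jar centre to centre; contact is 57.5 mm. It also sits 1.0 mm closer to the strip than the middle jar, as the layout asks.
- **Contact:** while pushing, the force rose to about 8 N when the jar reached the strip. Along the row it rose only slightly, from about 5 to 6.5 N, when the jar met the middle jar.
- **Other objects:** the middle jar shifted by about 0.2 mm. The corner jar and the sign, mill, teaspoon and look-alike jars looked undisturbed in the pictures; I did not measure them again.

**Checks that disagreed:** the absolute distance from jar centre to strip read 29.1 mm close up but 30.1 mm from above, where contact is 29 mm. The middle jar shifted by the same 1 mm between those two views, so I took this as camera error. The jar's position along the rail read 149.5 mm against the expected 145 mm. The middle jar read about 4 mm high too, so I put this down to the rail's corner and end being located poorly and relied on the jar-to-jar spacing.

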